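# Slide the white packer under the carved slab

### The job

Push the white stone packer along the bench with the fingertips, without picking it up, and slide it flat under the sandstone slab from the side with the red line, so that it ends wholly under the slab: its trailing edge flush with the slab's red-lined edge, midway between the two timber bearers and square to them. Do not tip the packer, shift the slab, or disturb the chisel on it, the stone offcut or the try square.

Things in the scene. Friction and masses are not known exactly. Their poses are not given: they have to be found in the camera images.
- packer: Loose flat block of white limestone, about 0.7 kg (0.55 to 0.9), 95 mm along its x, 120 mm along its y, 28 mm high; origin at the centre of its underside, z up. It lies flat on the bench to the robot's right of the slab, its x axis pointing roughly towards the slab.
- bearers: Two dark timber bearers fixed to the bench, each 230 mm long (along this body's x, standing out 30 mm past the slab at both ends), 40 mm wide and 34 mm high, centred 100 mm either side of its origin along y: a clear passage 160 mm wide runs between them along x. Origin on the bench, midway between them; its x axis is the direction in which the packer is slid in.
- slab: Loose sandstone slab, 2.3 kg, 170 mm along its x, 260 mm along its y, 24 mm thick, with a low carved roundel and ribs (up to 7 mm high) on top; it rests on the bearers, its axes along theirs, underside 34 mm and flat top 58 mm above the bench, so the passage is 34 mm high and open at both ends. Origin at the centre of its underside. A chisel lies on its half farther from the red line.
- slab_edge (a point): Middle of the lower edge of the slab's entry face (slab x = -85 mm), the face whose top edge carries a painted red line (10 mm wide); axes as the slab's, x pointing inwards under the slab. When done, the packer's centre lies 47.5 mm from here along x and 0 along y.
- chisel: Steel chisel with a brass end, 115 mm long and up to 16 mm wide, lying on the slab; leave it.
- offcut: Sandstone offcut, 90 x 60 x 50 mm, to the right of the packer; leave it.
- square: Try square with a 120 mm wooden stock (12 mm high) and a 180 mm steel blade, lying left of the slab; origin under the middle of the stock; leave it.
There are look-alikes about, which are no part of the job. Several things have the shape of the packer; the one meant has the colours described above.

How it is judged:
At the end, for the whole second after the job is handed in: The packer lies flat and at rest under the slab: its trailing edge within 8 mm of the slab's red-lined edge, its centre within 14 mm of midway between the bearers, turned less than 0.12 rad (7 degrees) from square; the slab is still flat on its bearers within 8 mm of where it was (x of packer in the frame of slab_edge between 0.0395 and 0.0555 m and y of packer in the frame of slab_edge between -0.014 and 0.014 m and angle between the x axis of packer and the x axis of slab, either way round below 0.12 rad and angle between each of packer, slab's own z axis and vertical below 0.03 rad and height (world z) of packer below 0.004 m and linear speed of packer below 0.01 m/s and distance of slab from where it was at the start of the episode below 0.008 m); the robot touches nothing.
It fails at once if the packer is lifted off the bench (height (world z) of packer above 0.008 m).
It fails at once if the packer is tipped by more than 0.1 rad (angle between packer's own z axis and vertical above 0.1 rad).
It fails at once if the slab is shifted by more than 10 mm or tilted (distance of slab from where it was at the start of the episode above 0.01 m or angle between slab's own z axis and vertical above 0.06 rad).
It fails at once if the chisel, offcut or try square is moved by more than 20 mm (distance of any of chisel, offcut, square from where it was at the start of the episode above 0.02 m).
It also fails if it takes over 67 s, if anything falls off the work surface, if the arm or the gripper's body presses on something with over 40 N, if the wrist force passes 120 N, or if a joint passes its speed limit or range.

### The arm

A 6-joint arm with a two-finger parallel gripper is mounted at the origin on the work surface. World frame = base frame: x ahead of the robot, y to its left, z up, the work surface at z = 0. Lengths are in m, angles in rad, forces in N, time in s.
With the tool pointing down it reaches from about 0.3 to 0.775 m from the base axis. Payload 14.6 kg.
Tool frame: the origin (TCP) lies at the very end of the fingers, on their centre line; the grasp point (between the pads) lies 19 mm behind it; x points along the fingers, z is the direction in which the jaws open and shut, and the axes are right-handed (so a half turn about x gives the same grasp; the last joint's range is limited). The gripper opens to 94 mm and grips with 3 to 60 N. Pads are 16 mm wide; open, the fingers measure 119 mm over their backs; the gripper's body (75 mm by 177 mm) begins 78 mm behind the grasp point.
Start: joints at [-1.411, 0.3, 1.521, -0, 1.321, -0.067], TCP at [0.124, -0.536, 0.205] pointing down, gripper open.
Joint ranges: [-3.03, 3.03], [-0.79, 2.21], [0.23, 2.52], [-1.04, 4.18], [0, 3.07], [-2.55, 2.55]. Speed limits (rad/s): [2.22, 2.22, 2.57, 3.14, 3.14, 3.14].

### API

Orientations are given as [roll, pitch, yaw] about the fixed x, y, z axes, in that order (R = Rz(yaw) Ry(pitch) Rx(roll)).
In Python, from station import ctrl gives the robot as it stands. The module is installed in compiled form; this text tells all that it offers.
- The arm moves only by the tool servo_tool, never from a script. Its argument "motion" is one flat list of numbers, 4 for each row, row after row: the shift along the tool's x, y, z in mm, then the turn about the tool's x in degrees. In form: [dx, dy, dz, roll, dx, dy, dz, roll, ...]. A call has 1 to 20 rows; each row is the pose to reach, as a shift and turn from the pose commanded when the call began, along the tool's axes at that moment; what a row does not reach only later rows make up. A row lasts 1/8 s, in which the tool goes at most 62.5 mm and 10.7 degrees, less where a joint would pass 70% of its speed; a pose out of reach is approached as far as the arm can. A call with a gripper value outside its range is refused whole. "gripper" is the opening, from 0 (shut) to 1 (fully open), set as the call begins (left out, the last holds). The fingers move at their own pace and stop on an object; "force" is the grip in N (left out, the last holds). Time passes only in rows, so rows that repeat a pose let the fingers close. It gives the time, the measured TCP pose, the force and the opening at its end, in the units of the state.
- ctrl.get_obs(): the state, without advancing time (a new reading comes with each control period).
- ctrl.camera(name): name is "side" or "top"; returns a dict with "color" (480x640x3 uint8, red, green, blue), "z_map" (480x640 float32, m along the optical axis (not along the pixel's ray), 0 where there is no reading), "fx", "fy", "cx", "cy" (pixels), "dist_coeffs" ([k1, k2, p1, p2, k3] as OpenCV has them; the pictures are not rectified), "rvec" (rotation vector, rad) and "tvec" (3), from world to camera coordinates, as OpenCV has them. Camera axes: x right, y down, z forward; pixel columns grow to the right and rows downward; lengths in m; the calibration is good to about 2 mm. A picture is of the moment at which its call begins.
- ctrl.hand_in(): hands the job in, once; it reports no verdict.
The state is a dict: "time_s": time; "qpos": joint angles; "joint_vel": joint speeds; "tau": joint torques, N m; "ee_pos": TCP position; "eef_rot": TCP orientation; "force": force on the tool from outside, world axes, zero at the start; "moment": the same for the moment, N m; "grip_width": finger opening in m.
Only numpy, scipy, OpenCV 4.12 (cv2) and the standard library are available. Lean on these libraries where they do the work, as an engineer would, in place of code of your own. Each camera call takes 0.05 s, during which the arm holds its last target.

## Working session

There is one attempt and no reset: what is moved stays moved. The work goes in short steps, Python scripts to look and compute and a tool call to move; the robot and the scene stay as the last step left them, time stands still between calls to the robot, and variables do not carry over. Pictures are saved under pics/ and viewed, and the job is handed in when it is done.

Besides the shell and the picture viewer there is one more tool, called after "Emit:" in YAML: its name, and indented under it one key for each argument. servo_tool: Moves the arm, as the interface text tells. Its arguments: {"type":"object","properties":{"motion":{"type":"array","items":{"type":"number"}},"gripper":{"type":"number"},"force":{"type":"number"}},"required":["motion"]}

```bash
mkdir -p pics
cat > h.py <<'E'
import numpy as np, cv2
from station import ctrl
def cam(n,save=None):
    c=ctrl.camera(n)
    if save: cv2.imwrite('pics/'+save,c['color'][:,:,::-1])
    K=np.array([[c['fx'],0,c['cx']],[0,c['fy'],c['cy']],[0,0,1]]);D=np.array(c['dist_coeffs'])
    R=cv2.Rodrigues(np.array(c['rvec'],float))[0];t=np.array(c['tvec'],float).reshape(3)
    u,v=np.meshgrid(np.arange(640.),np.arange(480.))
    p=cv2.undistortPoints(np.stack([u.ravel(),v.ravel()],1)[:,None],K,D)[:,0]
    ray=np.c_[p,np.ones(len(p))]
    z=c['z_map'].ravel()[:,None]
    W=((ray*z-t)@R).reshape(480,640,3); W[c['z_map']==0]=np.nan
    d=(ray@R).reshape(480,640,3); o=-R.T@t
    return dict(c=c,W=W,d=d,o=o,K=K,D=D,R=R,t=t,img=c['color'])
def onplane(m,uv,z):
    p=cv2.undistortPoints(np.array(uv,float).reshape(-1,1,2),m['K'],m['D'])[:,0]
    d=np.c_[p,np.ones(len(p))]@m['R']; return m['o']+d*((z-m['o'][2])/d[:,2])[:,None]
E
python3 - <<'E'
from h import *
for n in('top','side'):
    m=cam(n,n+'0.png'); print(n,m['o'])
print(ctrl.get_obs())
E
```

```text
top [ 0.20781424 -0.01003341  1.38731045]
side [0.39227009 1.04855419 0.82825985]
{'time_s': 0.1, 'qpos': array([-1.41061670e+00,  3.00408130e-01,  1.52150506e+00,  1.07548826e-05,
        1.32069101e+00, -6.65731718e-02]), 'joint_vel': array([-0.0008268 , -0.00327435, -0.00106462,  0.00081403, -0.00048014,
       -0.0015582 ]), 'tau': array([ 3.93171149e-04, -5.32645512e+01, -3.53283048e+01,  7.09201279e-02,
        2.35098257e-02, -4.34110621e-05]), 'ee_pos': array([ 0.12362595, -0.53569241,  0.20495303]), 'eef_rot': array([3.0647212 , 1.56978473, 1.720675  ]), 'force': array([-0.06441102, -0.42527571,  0.21415718]), 'moment': array([ 0.00416186,  0.00193001, -0.0196344 ]), 'grip_width': 0.0942217621184062}
```

```bash
ls -la .
```

```text
total 16
drwxr-xr-x  3 agent agent 4096 Dec  7 14:31 .
drwxr-xr-x 23 root  root  4096 Dec  7 14:30 ..
-rw-r--r--  1 agent agent  892 Dec  7 14:31 h.py
drwxr-xr-x  2 agent agent 4096 Dec  7 14:31 pics
```

View pics/top0.png

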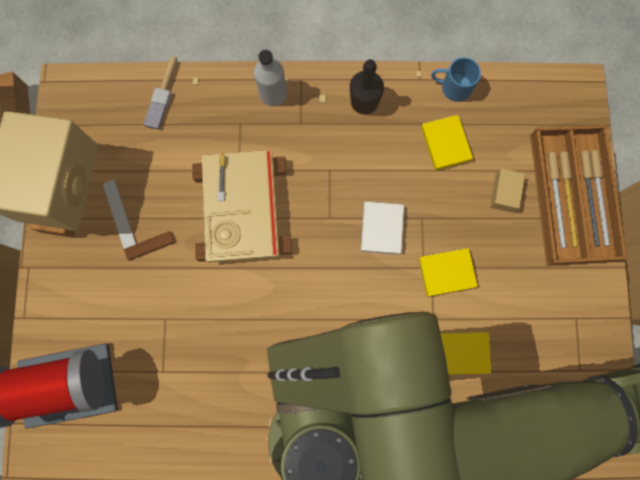

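View pics/side0.png

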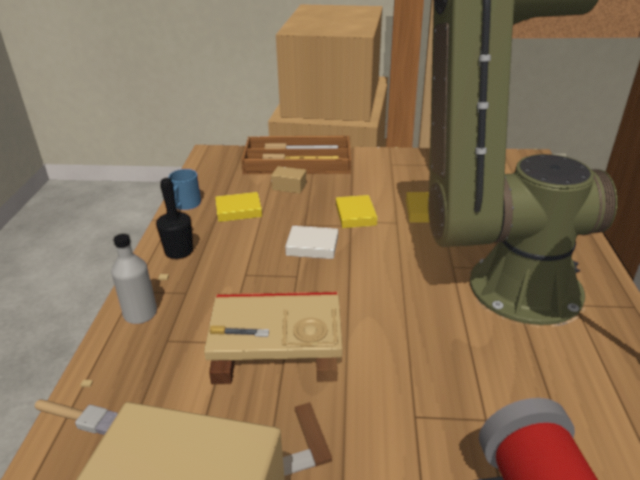

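The top view shows the white packer at about (383,228), the slab at (240,206) with its red line on the right at x≈272, the bearers' ends at (285,165) and (290,245), the offcut at (509,190), and the yellow look-alikes at (448,141) and (448,272). The side view agrees. Next I'll measure the poses.

```bash
cat >> h.py <<'E'
def rect(pts):
    p=(pts[:,:2]*1000).astype(np.float32); (c,s,a)=cv2.minAreaRect(p); return np.round(c,1),np.round(s,1),round(a,2)
def packer(m):
    i=m['img'].astype(int);W=m['W'];mx=i.max(2);mn=i.min(2)
    k=(mn>150)&(mx-mn<40)&(W[...,2]<.045)&(W[...,2]>0.02)&(W[...,0]>.25)&(W[...,0]<.75)&(abs(W[...,1])<.4)
    k=cv2.morphologyEx(k.astype(np.uint8),cv2.MORPH_OPEN,np.ones((3,3)))
    n,l,st,_=cv2.connectedComponentsWithStats(k)
    if n<2: return None
    return l==1+np.argmax(st[1:,4])
E
python3 - <<'E'
from h import *
for n in('top','side'):
    m=cam(n);W=m['W'];k=packer(m);P=W[k]
    print(n,'packer',rect(P),np.median(P[:,2]),k.sum())
    # contour on plane .028
    cs,_=cv2.findContours(k.astype(np.uint8),0,1);c=max(cs,key=cv2.contourArea)[:,0]
    print(' plane',rect(onplane(m,c,.028)))
    i=m['img'].astype(int)
    r=(i[...,0]>140)&(i[...,1]<80)&(W[...,2]>.03)&(W[...,2]<.09)&(W[...,0]>.3)&(W[...,1]>-.1)&(W[...,1]<.3)
    Q=W[r];print(' red',rect(Q),np.median(Q[:,2]),r.sum())
    s=(W[...,2]>.048)&(W[...,2]<.08)&(W[...,0]>.33)&(W[...,0]<.75)&(W[...,1]>-.02)&(W[...,1]<.3)
    s=cv2.morphologyEx(s.astype(np.uint8),cv2.MORPH_OPEN,np.ones((5,5)))>0
    n_,l,st,_=cv2.connectedComponentsWithStats(s.astype(np.uint8));s=l==1+np.argmax(st[1:,4])
    print(' slab',rect(W[s]),np.median(W[s][:,2]))
    b=(W[...,2]>.026)&(W[...,2]<.042)&(i[...,0]<130)&(W[...,0]>.33)&(W[...,0]<.75)&(W[...,1]>-.1)&(W[...,1]<.35)
    b=cv2.morphologyEx(b.astype(np.uint8),cv2.MORPH_OPEN,np.ones((3,3)))
    n_,l,st,_=cv2.connectedComponentsWithStats(b)
    for j in range(1,n_):
        if st[j,4]>20: print(' bearer',rect(W[l==j]),W[l==j].mean(0).round(4),st[j,4])
    o=(W[...,2]>.04)&(W[...,2]<.06)&(W[...,0]>.3)&(W[...,0]<.75)&(W[...,1]<-.25)&(W[...,1]>-.45)
    if n=='top': print(' offcut',rect(W[o]))
E
```

```text
top packer (array([ 496.7, -144.9]), array([ 94.5, 120.8]), 85.49) 0.027274668972225205 1877
 plane (array([ 495.7, -144.8]), array([ 94.6, 119.6]), 85.59)
 red (array([550.4, 120. ]), array([250.9,   4.6]), 4.71) 0.05742884857604262 160
 slab (array([545.1, 196.5]), array([263.9, 171.7]), 4.5) 0.05757621562630395
 bearer (array([651.7, 104.5]), array([40.2, 30. ]), 5.86) [0.6493 0.105  0.0333] 185
 bearer (array([634.2, 306.7]), array([36. , 21.7]), 2.29) [0.6336 0.307  0.0327] 122
 bearer (array([452.3,  90. ]), array([39.6, 29. ]), 1.57) [0.4524 0.0899 0.0329] 209
 bearer (array([435.4, 290.4]), array([39. , 20.1]), 3.34) [0.435  0.2906 0.0323] 134
 offcut (array([ 590.9, -437.5]), array([34.1, 91.3]), 83.7)
side packer (array([ 494.5, -144.2]), array([102.7, 118.8]), 85.27) 0.02782878645167919 1076
 plane (array([ 494.2, -139. ]), array([104.2, 119.4]), 85.45)
 red (array([549.6, 120.1]), array([246.9,  12.8]), 4.34) 0.058525271574222756 198
 slab (array([544.1, 198.1]), array([259.8, 177.6]), 4.59) 0.05839786910130649
 bearer (array([436.3, 290.5]), array([38.3, 32.4]), 4.22) [0.4366 0.2924 0.0335] 291
 bearer (array([634.9, 305. ]), array([39.6, 35.8]), 3.83) [0.6347 0.3069 0.0324] 313
```

```bash
cat >> h.py <<'E'
from scipy.spatial.transform import Rotation as Ro
def tool():
    o=ctrl.get_obs();return o['ee_pos'],Ro.from_euler('xyz',o['eef_rot']).as_matrix(),o
def go(p,axz=None):
    """p world target(m), axz: desired tool z angle deg in world (mod 180)"""
    e,R,o=tool(); d=R.T@(np.array(p)-e)*1000
    a=np.degrees(np.arctan2(R[1,2],R[0,2])); s=f'd {d.round(1)} zang {a:.2f}'
    if axz is not None:
        t=((axz-a)+90)%180-90; s+=f' roll(tool x down => -world) {-t:.2f}'
    print(s,'ee',e.round(4),'F',o['force'].round(1),'w',round(o['grip_width'],4),'t',o['time_s'],'q6',o['qpos'][5].round(3))
E
python3 - <<'E'
from h import *
print(tool()[1].round(3)); 
go([.41,-.145,.12],4.6+90)
m=cam('top');g=m['img'][120:300,160:440]
cv2.imwrite('pics/crop.png',cv2.resize(g[:,:,::-1],None,fx=2.8,fy=2.8,interpolation=cv2.INTER_CUBIC))
# slab geometry reprojection: overlay for c=(.545,.1965), ang 4.6
im=m['img'][:,:,::-1].copy();im=cv2.resize(im,None,fx=3,fy=3,interpolation=cv2.INTER_CUBIC)
a=np.radians(4.6);ex=np.array([-np.sin(a),np.cos(a),0]);ey=np.array([-np.cos(a),-np.sin(a),0])
c=np.array([.545,.1965,0])
def dr(pts,col):
    q=cv2.projectPoints(np.array(pts),cv2.Rodrigues(m['R'])[0],m['t'],m['K'],m['D'])[0][:,0]
    cv2.polylines(im,[((q+.5)*3-.5).round().astype(int)],True,col,1)
R=lambda x0,x1,y0,y1,z:[c+ex*x+ey*y+[0,0,z] for x,y in((x0,y0),(x1,y0),(x1,y1),(x0,y1))]
dr(R(-.085,.085,-.13,.13,.058),(255,0,0)); dr(R(-.115,.115,.08,.12,.034),(0,255,0));dr(R(-.115,.115,-.12,-.08,.034),(0,255,0))
b=np.radians(-4.5);c=np.array([.4957,-.1448,0]);ex=np.array([-np.sin(b),np.cos(b),0]);ey=np.array([-np.cos(b),-np.sin(b),0])
dr(R(-.0475,.0475,-.06,.06,.028),(255,0,255))
cv2.imwrite('pics/ov.png',im[400:820,540:1260])
E
```

```text
[[-0.     0.974  0.225]
 [ 0.001  0.225 -0.974]
 [-1.     0.    -0.001]]
d [  85.3  366.9 -316.3] zang -77.01 roll(tool x down => -world) 8.39 ee [ 0.1236 -0.5358  0.2051] F [-0.   0.3 -0.6] w 0.0942 t 0.2 q6 -0.067
```

View pics/ov.png

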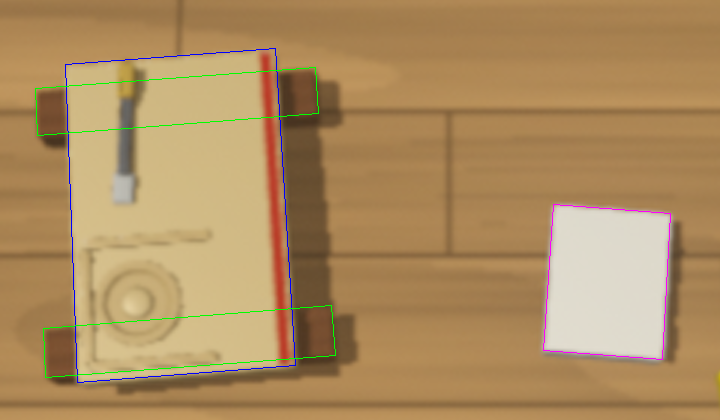

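Run:
```python
from h import *
im=cv2.imread('pics/ov.png');m=cv2.imread('pics/top0.png')
g=m[140:265,250:300];cv2.imwrite('pics/z.png',np.hstack([cv2.resize(g[:50],None,fx=8,fy=8,interpolation=0),cv2.resize(g[60:110],None,fx=8,fy=8,interpolation=0)]))
i=m[200].astype(int)
print(i[264:284][:,::-1].tolist())
M=cam('top');W=M['W'];print((W[200,264:286]*1000).round(0).tolist())
```

```text
[[208, 185, 132], [208, 185, 132], [207, 184, 131], [207, 184, 130], [205, 175, 123], [197, 146, 99], [188, 92, 61], [185, 63, 42], [187, 89, 60], [189, 134, 90], [172, 138, 93], [129, 105, 68], [108, 83, 52], [108, 81, 49], [108, 81, 51], [108, 81, 50], [108, 81, 51], [107, 82, 51], [108, 82, 51], [107, 81, 50]]
[[553.0, 137.0, 60.0], [555.0, 135.0, 55.0], [555.0, 133.0, 56.0], [555.0, 130.0, 54.0], [554.0, 128.0, 56.0], [nan, nan, nan], [554.0, 123.0, 59.0], [555.0, 121.0, 55.0], [553.0, 118.0, 60.0], [554.0, 116.0, 57.0], [555.0, 114.0, 54.0], [555.0, 111.0, 53.0], [570.0, 114.0, -2.0], [569.0, 111.0, 2.0], [568.0, 109.0, 2.0], [570.0, 107.0, -3.0], [571.0, 104.0, -6.0], [569.0, 101.0, -1.0], [569.0, 99.0, 1.0], [569.0, 96.0, -1.0], [570.0, 94.0, -4.0], [569.0, 91.0, 1.0]]
```

View pics/z.png

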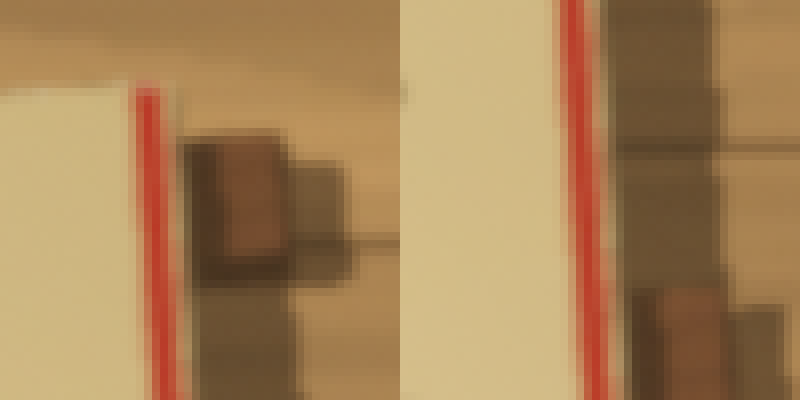

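Run:
```python
from h import *
m=cam('top')
print(onplane(m,[[273,200],[273.4,200]],.058)*1000,onplane(m,[[274.7,200]],.034)*1000)
print(onplane(m,[[264,147],[264,157]],.058)*1000)
go([.41,-.145,.12],4.6+90)
```

```text
[[553.91336497 115.69854982  58.        ]
 [553.91400936 114.747674    58.        ]] [[560.16482795 113.85453536  34.        ]]
[[686.43872065 140.18704311  58.        ]
 [661.01366941 139.58209104  58.        ]]
d [  85.4  366.9 -316.4] zang -77.01 roll(tool x down => -world) 8.39 ee [ 0.1236 -0.5358  0.2053] F [0.2 0.1 0. ] w 0.0938 t 0.35 q6 -0.067
```

Emit:
servo_tool:
  motion: [0, 37, -32, 0.8, 0, 73, -63, 1.7, 0, 110, -95, 2.5, 0, 146, -127, 3.4, 0, 183, -158, 4.2, 0, 219, -190, 5, 0, 256, -222, 5.9, 0, 292, -253, 6.7, 0, 329, -285, 7.6, 0, 365, -317, 8.4, 40, 365, -317, 8.4, 80, 365, -317, 8.4, 80, 365, -317, 8.4]
  gripper: 0.6

```text
time_s: 1.98
ee_pos: [0.4069, -0.1443, 0.1238]
eef_rot: [-2.078, 1.566, 2.715]
force: [0.9, 0.6, 0.7]
grip_width: 0.0564
```

Run:
```python
from h import *
go([.408,-.145,.01],94.6)
m=cam('top','t1.png');m=cam('side','s1.png')
```

```text
d [113.8   1.5   1. ] zang -85.39 roll(tool x down => -world) 0.01 ee [ 0.4069 -0.1443  0.1238] F [0.9 0.6 0.7] w 0.0564 t 1.975 q6 1.065
```

View pics/s1.png

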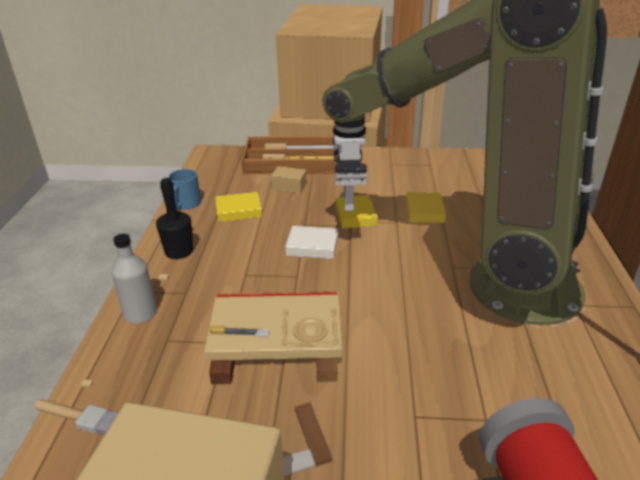

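View pics/t1.png

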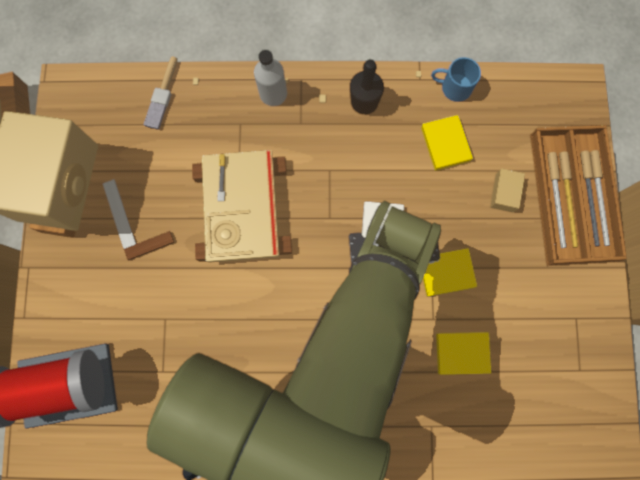

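Packer visible at side (312,241), untouched; fingers hover at (350,205) on its robot side. Descending.

Emit:
servo_tool:
  motion: [25, 0, 0, 0, 50, 0, 0, 0, 75, 0, 0, 0, 95, 0, 0, 0, 105, 0, 0, 0, 110, 0, 0, 0, 113, 0, 0, 0, 113, 0, 0, 0, 113, 0, 0, 0]

```text
time_s: 3.2
ee_pos: [0.4083, -0.1451, 0.0128]
eef_rot: [1.08, 1.57, -0.411]
force: [-0.1, -0.2, 0.1]
grip_width: 0.0566
```

Run:
```python
from h import *
go([.5047,-.1365,.01],94.6)
m=cam('side','s2.png')
```

```text
d [ 2.9 96.8 -0.8] zang -85.40 roll(tool x down => -world) -0.00 ee [ 0.4083 -0.1451  0.0128] F [-0.1 -0.2  0.1] w 0.0566 t 3.2 q6 1.065
```

Emit:
servo_tool:
  motion: [1, 6, 0, 0, 2, 12, 0, 0, 2, 18, 0, 0, 2, 24, 0, 0, 2, 30, 0, 0, 2, 36, 0, 0, 2, 42, 0, 0, 2, 48, 0, 0, 2, 54, 0, 0, 2, 60, 0, 0, 2, 66, 0, 0, 2, 72, 0, 0, 2, 78, 0, 0, 2, 83, 0, 0, 2, 88, 0, 0, 2, 91, 0, 0, 2, 93, 0, 0, 2, 95, 0, 0, 2, 96, 0, 0, 2, 96, 0, 0]

```text
time_s: 5.75
ee_pos: [0.5026, -0.1372, 0.0104]
eef_rot: [-1.773, 1.567, 3.02]
force: [-13.5, -1.1, 10.8]
grip_width: 0.056
```

Run:
```python
from h import *
go([.5047,-.1365,.01],94.6)
m=cam('side','s3.png');k=packer(m);print(rect(m['W'][k]),k.sum(),np.median(m['W'][k][:,2]))
```

```text
d [ 0.3  2.1 -0.5] zang -85.39 roll(tool x down => -world) 0.01 ee [ 0.5026 -0.1372  0.0104] F [-13.5  -1.1  10.8] w 0.056 t 5.75 q6 1.155
(array([ 569.7, -128.3]), array([120.7, 105.4]), 6.17) 970 0.02776153956591551
```

View pics/s3.png

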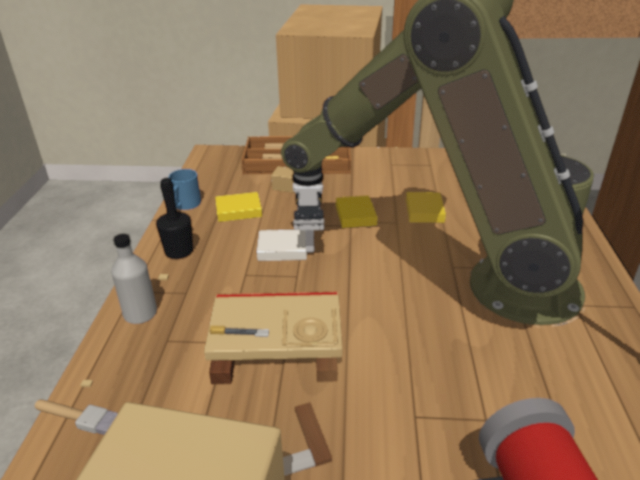

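Emit:
servo_tool:
  motion: [0, -12, 0, 0, 0, -24, 0, 0, -40, -25, 0, 0, -90, -25, 0, 0, -90, -25, 0, 0]

```text
time_s: 6.42
ee_pos: [0.4801, -0.1399, 0.1037]
eef_rot: [1.146, 1.564, -0.344]
force: [0.7, -0.5, 0.1]
grip_width: 0.0563
```

Run:
```python
from h import *
go([.580,-.245,.1],4.6)
for n in('side','top'):
    m=cam(n,n+'4.png');k=packer(m);print(rect(m['W'][k]),k.sum(),np.median(m['W'][k][:,2]))
```

```text
d [  4.5  91.1 112.8] zang -85.41 roll(tool x down => -world) 89.99 ee [ 0.4801 -0.1399  0.1037] F [ 0.7 -0.5  0.1] w 0.0563 t 6.425 q6 1.134
(array([ 569.9, -127.9]), array([118.5, 101.8]), 4.61) 1097 0.02792062714150416
(array([596.9, -87.5]), array([34.2, 73.9]), 72.31) 269 0.026897997161437346
```

View pics/top4.png

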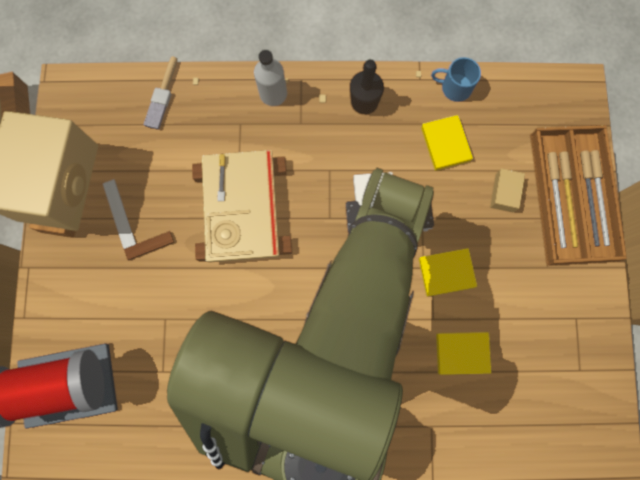

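Emit:
servo_tool:
  motion: [0, 10, 7, -10, 0, 20, 14, -20, 0, 30, 22, -30, 0, 40, 30, -40, 0, 50, 37, -50, 0, 60, 44, -60, 0, 70, 52, -70, 0, 80, 60, -80, 0, 92, 68, -90, 0, 92, 68, -90, 0, 92, 68, -90]
  gripper: 1.0

```text
time_s: 7.9
ee_pos: [0.5752, -0.1993, 0.0993]
eef_rot: [2.641, 1.569, 2.717]
force: [0.8, -0.6, 0.4]
grip_width: 0.094
```

Run:
```python
from h import *
go([.577,-.205,.01],4.6)
for n in('side','top'):
    m=cam(n,n+'5.png');k=packer(m);print(rect(m['W'][k]),k.sum(),np.median(m['W'][k][:,2]))
    i=m['img'].astype(int);W=m['W']
    y=(i[...,0]>150)&(i[...,1]>130)&(i[...,2]<40)&(W[...,0]>.5)&(W[...,1]<-.15)&(W[...,1]>-.4)&(W[...,2]<.06)
    print(rect(W[y]),np.nanmax(W[y][:,1]))
```

```text
d [89.3 -5.9  1.5] zang 4.37 roll(tool x down => -world) -0.23 ee [ 0.5752 -0.1993  0.0993] F [ 0.8 -0.6  0.4] w 0.094 t 7.9 q6 -0.47
(array([ 570.1, -129.7]), array([118.6, 105.3]), 4.75) 1110 0.02772730418748681
(array([ 662.3, -301.1]), array([ 3.2, 52.9]), 2.95) -0.27462378690043904
(array([ 586.7, -112.4]), array([86. , 66.7]), 3.77) 586 0.027344176151570972
(array([ 734.8, -335.3]), array([144.2,  89.1]), 40.15) -0.25741910820725106
```

View pics/side5.png

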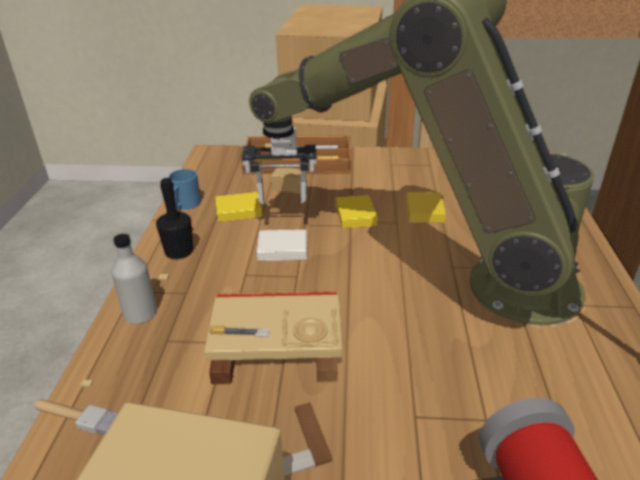

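View pics/top5.png

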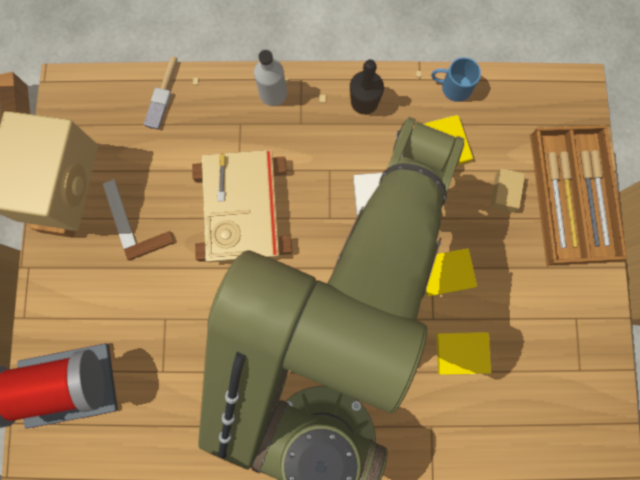

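Emit:
servo_tool:
  motion: [25, -5, 1, -0.2, 50, -5, 1.5, -0.2, 70, -5, 1.5, -0.2, 80, -5, 1.5, -0.2, 85, -5, 1.5, -0.2, 88, -5, 1.5, -0.2, 88, -5, 1.5, -0.2, 88, -5, 1.5, -0.2]

```text
time_s: 9.0
ee_pos: [0.5781, -0.2046, 0.0129]
eef_rot: [-0.456, 1.57, -0.372]
force: [-0.4, 0.6, -0.8]
grip_width: 0.0938
```

Emit:
servo_tool:
  motion: [0, 6, 0, 0, 0, 12, 0, 0, 0, 18, 0, 0, 0, 24, 0, 0, 0, 30, 0, 0, 0, 36, 0, 0, 0, 42, 0, 0, 0, 48, 0, 0, 0, 54, 0, 0, 0, 60, 0, 0, 0, 66, 0, 0, 0, 72, 0, 0, 0, 78, 0, 0, 0, 84, 0, 0, 0, 90, 0, 0, 0, 95, 0, 0, 0, 100, 0, 0, 0, 104, 0, 0, 0, 107, 0, 0, 0, 107, 0, 0]

```text
time_s: 11.5
ee_pos: [0.5689, -0.0978, 0.0125]
eef_rot: [-0.611, 1.571, -0.527]
force: [-1.0, -1.4, -0.4]
grip_width: 0.0936
```

Run:
```python
from h import *
go([.5524,.1053,.011],4.6)
for n in('side','top'):
    m=cam(n,n+'6.png');k=packer(m);print(rect(m['W'][k]),k.sum(),np.median(m['W'][k][:,2]))
```

```text
d [  1.5 203.7   0.5] zang 4.80 roll(tool x down => -world) 0.20 ee [ 0.5689 -0.0978  0.0125] F [-1.  -1.4 -0.4] w 0.0936 t 11.5 q6 -0.317
(array([562.9, -40.9]), array([118.6, 104.7]), 4.7) 1296 0.02800896945755639
(array([580.4, -11.5]), array([82. , 41.7]), 0.2) 354 0.027037527956064452
```

View pics/side6.png

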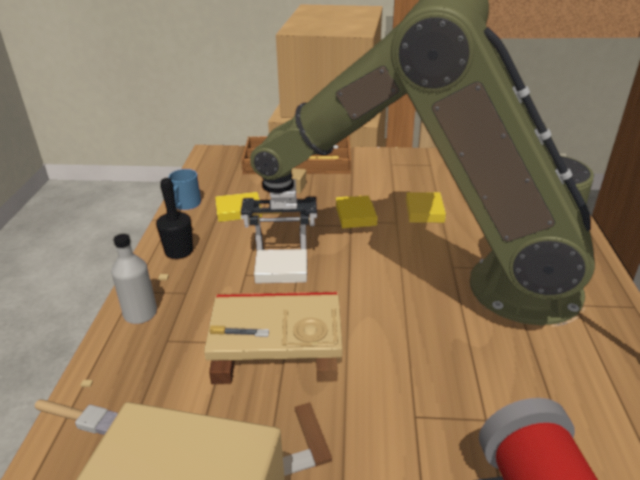

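View pics/top6.png

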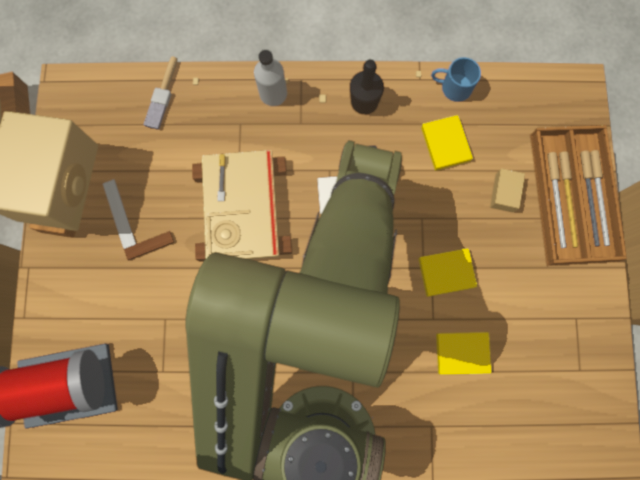

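Emit:
servo_tool:
  motion: [1, 7, 0, 0.1, 1, 15, 0, 0.2, 1, 23, 0, 0.2, 1, 31, 0, 0.2, 1, 39, 0, 0.2, 1, 47, 0, 0.2, 1, 55, 0, 0.2, 1, 63, 0, 0.2, 1, 71, 0, 0.2, 1, 79, 0, 0.2, 1, 87, 0, 0.2, 1, 95, 0, 0.2, 1, 103, 0, 0.2, 1, 111, 0, 0.2, 1, 119, 0, 0.2, 1, 126, 0, 0.2, 1, 132, 0, 0.2, 1, 136, 0, 0.2, 1, 139, 0, 0.2, 1, 139, 0, 0.2]

```text
time_s: 14.1
ee_pos: [0.5581, 0.04, 0.0124]
eef_rot: [-0.518, 1.569, -0.438]
force: [1.8, -7.1, 6.2]
grip_width: 0.0938
```

Run:
```python
from h import *
go([.5524,.1053,.011],4.6)
for n in('side','top'):
    m=cam(n,n+'7.png')
```

```text
d [ 1.3 65.5 -0.4] zang 4.60 roll(tool x down => -world) -0.00 ee [0.5581 0.04   0.0124] F [ 1.8 -7.1  6.2] w 0.0938 t 14.1 q6 -0.073
```

View pics/side7.png

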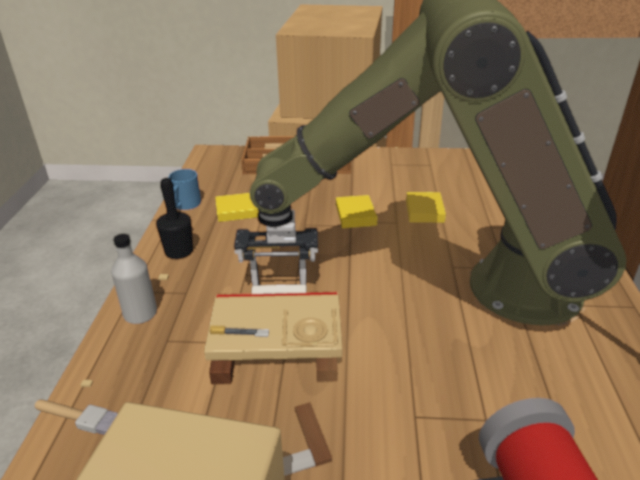

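View pics/top7.png

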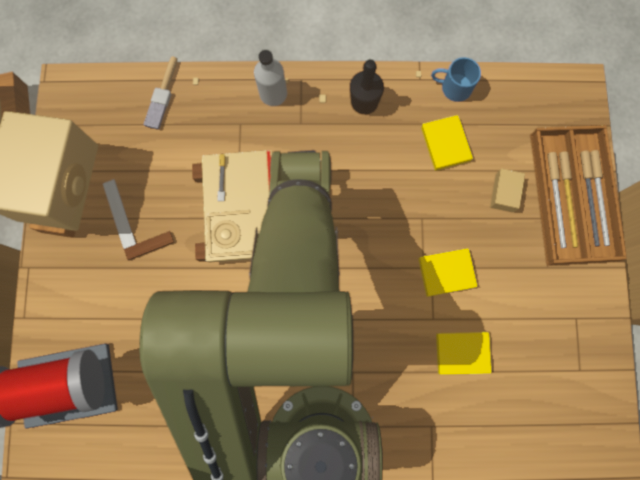

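Emit:
servo_tool:
  motion: [0, 5, 0, 0, 0, 11, 0, 0, 0, 17, 0, 0, 0, 23, 0, 0, 0, 29, 0, 0, 0, 35, 0, 0, 0, 40, 0, 0, 0, 44, 0, 0, 0, 48, 0, 0, 0, 51, 0, 0, 0, 53, 0, 0, 0, 54, 0, 0, 0, 54, 0, 0]

```text
time_s: 15.82
ee_pos: [0.5537, 0.0936, 0.0123]
eef_rot: [-0.616, 1.569, -0.536]
force: [1.4, -9.1, 7.1]
grip_width: 0.0941
```

Run:
```python
from h import *
go([.5524,.1053,.011],4.6)
m=cam('side','side8.png')
g=m['img'][220:380,180:380,::-1];cv2.imwrite('pics/s8z.png',cv2.resize(g,None,fx=3.5,fy=3.5,interpolation=2))
```

```text
d [ 1.3 11.8 -0.4] zang 4.59 roll(tool x down => -world) -0.01 ee [0.5537 0.0936 0.0123] F [ 1.4 -9.1  7.1] w 0.0941 t 15.825 q6 0.024
```

View pics/s8z.png

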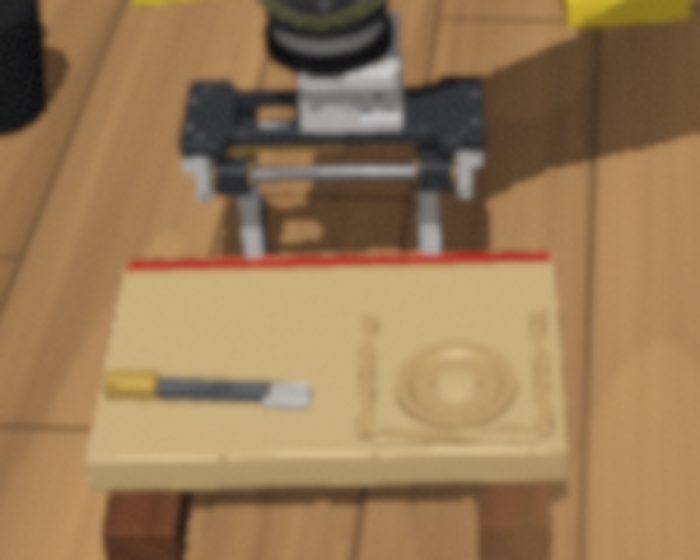

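The packer is under the slab and out of sight, the fingers are centred just outside the red edge, and the slab hasn't moved. Pushing 9 mm more, slowly.

Emit:
servo_tool:
  motion: [0, 2, 0, 0, 0, 4, 0, 0, 0, 6, 0, 0, 0, 8, 0, 0, 0, 9, 0, 0, 0, 9, 0, 0]

```text
time_s: 16.62
ee_pos: [0.553, 0.1025, 0.0123]
eef_rot: [-0.631, 1.569, -0.551]
force: [0.9, -9.3, 7.3]
grip_width: 0.094
```

Run:
```python
from h import *
go([.5524,.1053,.011],4.6)
```

```text
d [ 1.3  2.8 -0.4] zang 4.58 roll(tool x down => -world) -0.02 ee [0.553  0.1025 0.0123] F [ 0.9 -9.3  7.3] w 0.094 t 16.625 q6 0.04
```

Emit:
servo_tool:
  motion: [0, -5, 0, 0, 0, -20, 0, 0, 0, -45, 0, 0, 0, -75, 0, 0, -20, -110, 0, 0, -50, -150, 0, 0, -80, -190, 0, 0, -100, -240, 0, 0, -100, -290, 0, 0, -100, -340, 0, 0, -100, -380, 0, 0, -100, -380, 0, 0]

```text
time_s: 18.12
ee_pos: [0.5817, -0.2784, 0.1108]
eef_rot: [2.49, 1.57, 2.567]
force: [0.0, 0.3, 0.3]
grip_width: 0.0942
```

Run:
```python
from h import *
go([.5524,.1053,.011],4.6)
m=cam('side','side9.png')
m=cam('top','top9.png')
g=m['img'][140:270,185:305,::-1];cv2.imwrite('pics/t9z.png',cv2.resize(g,None,fx=4.5,fy=4.5,interpolation=2))
```

```text
d [9.990e+01 3.848e+02 3.000e-01] zang 4.40 roll(tool x down => -world) -0.20 ee [ 0.5817 -0.2784  0.1108] F [0.  0.3 0.3] w 0.0942 t 18.125 q6 -0.58
```

View pics/t9z.png

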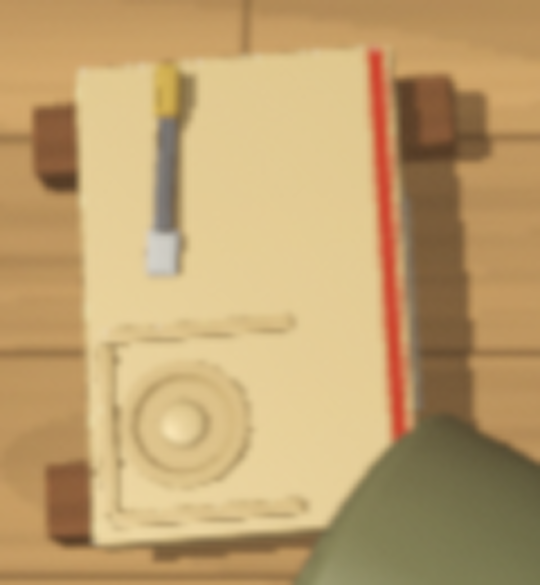

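View pics/side9.png

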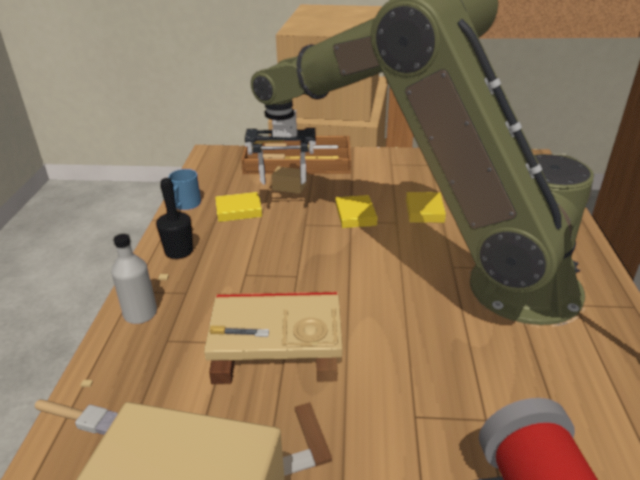

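View pics/top9.png

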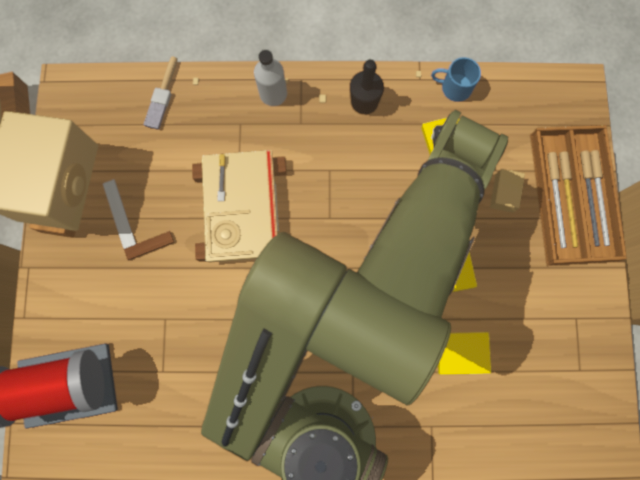

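Emit:
servo_tool:
  motion: [-20, -15, -40, 0, -40, -40, -80, 0, -40, -65, -120, 0, -40, -95, -160, 0, -40, -125, -200, 0, -40, -154, -244, 0, -40, -154, -244, 0]

```text
time_s: 19.1
ee_pos: [0.3499, -0.4492, 0.1515]
eef_rot: [2.62, 1.571, 2.698]
force: [0.9, -0.4, 0.1]
grip_width: 0.0938
```

Run:
```python
from h import *
m=cam('top','top10.png')
g=m['img'][150:260,255:300,::-1];cv2.imwrite('pics/t10z.png',cv2.resize(g,None,fx=5,fy=5,interpolation=0))
for r in (170,185,188,191,194,197,205,215,225,232,236,240,244):
    print(r,m['img'][r,268:283].tolist())
```

```text
170 [[196, 99, 64], [193, 64, 42], [195, 87, 59], [196, 127, 85], [178, 134, 90], [127, 98, 63], [90, 66, 41], [83, 59, 37], [83, 59, 38], [90, 63, 40], [105, 72, 45], [118, 78, 49], [121, 81, 50], [121, 81, 51], [120, 81, 49]]
185 [[204, 151, 103], [196, 96, 63], [193, 64, 43], [193, 87, 58], [191, 126, 85], [171, 134, 93], [134, 114, 87], [115, 99, 80], [109, 88, 63], [106, 81, 52], [105, 80, 51], [105, 80, 50], [105, 80, 51], [105, 79, 51], [105, 80, 50]]
188 [[205, 157, 107], [195, 101, 67], [193, 67, 46], [194, 84, 57], [197, 123, 84], [181, 134, 93], [143, 118, 88], [119, 104, 81], [113, 93, 68], [111, 86, 55], [110, 84, 53], [110, 84, 52], [110, 83, 52], [110, 84, 52], [110, 84, 52]]
191 [[206, 161, 111], [198, 110, 75], [192, 71, 48], [193, 75, 51], [193, 104, 71], [179, 123, 85], [149, 120, 87], [124, 107, 82], [113, 93, 67], [110, 85, 55], [109, 83, 52], [109, 83, 52], [110, 83, 53], [110, 83, 52], [110, 84, 53]]
194 [[208, 166, 116], [200, 121, 83], [195, 78, 53], [193, 68, 48], [193, 95, 65], [186, 130, 89], [166, 137, 99], [133, 116, 89], [114, 96, 73], [109, 85, 57], [1
[... 1284 characters left out ...]
, 142], [216, 193, 141], [215, 187, 136], [207, 160, 113], [198, 106, 71], [194, 69, 47], [195, 76, 51], [196, 108, 74], [180, 121, 82], [141, 106, 69], [107, 83, 53], [97, 72, 45], [96, 70, 43], [98, 71, 46], [104, 74, 47]]
240 [[216, 194, 140], [216, 193, 140], [215, 189, 137], [210, 167, 118], [200, 121, 83], [193, 77, 51], [192, 69, 47], [193, 98, 65], [187, 132, 89], [161, 129, 86], [115, 91, 59], [89, 65, 42], [86, 62, 39], [89, 62, 38], [104, 71, 44]]
244 [[217, 194, 140], [217, 194, 141], [216, 191, 137], [212, 175, 125], [203, 136, 93], [195, 85, 56], [193, 65, 43], [195, 96, 64], [197, 142, 98], [176, 145, 99], [125, 102, 67], [90, 66, 41], [86, 60, 38], [86, 60, 37], [91, 63, 39]]
```

View pics/t10z.png

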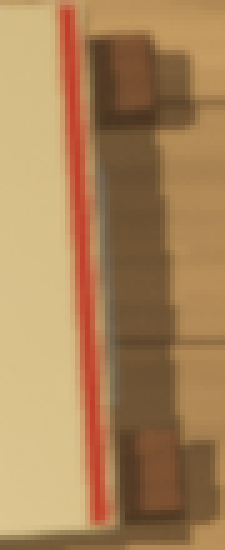

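Run:
```python
from h import *
m=cam('side','side10.png')
m=cam('top')
P=lambda q:cv2.projectPoints(np.array(q,float),cv2.Rodrigues(m['R'])[0],m['t'],m['K'],m['D'])[0][:,0].round(2)
# slab lower edge & packer trailing lines at x=.5517
a=np.radians(4.6);ex=np.array([-np.sin(a),np.cos(a),0]);e=np.array([.5517,.1133,0])
for s in(0,-.003,-.006): print(s,P([e+ex*s+[0,0,z] for z in(0,.028,.034,.058)]).tolist())
ey=np.array([-np.cos(a),-np.sin(a),0])
print(P([e+ey*y+[0,0,.014] for y in(-.06,.06)]),P([e+ey*y-.02*ex+[0,0,z] for z in (0,.034) for y in(-.08,.08)]))
# subpixel gray->shadow edge, averaged along the line (rows 190..226), bearing-free
i=m['img'].astype(float)
for r in range(188,228,6):
    b=i[r:r+3,:,2].mean(0); print(r+1,b[270:282].round(0).tolist())
```

```text
0 [[276.05, 206.79], [275.08, 204.01], [274.86, 203.4], [273.99, 200.9]]
-0.003 [[277.26, 206.7], [276.31, 203.91], [276.1, 203.3], [275.25, 200.81]]
-0.006 [[278.47, 206.6], [277.54, 203.82], [277.34, 203.21], [276.51, 200.71]]
[[274.08 181.9 ]
 [277.1  229.33]] [[282.06 175.2 ]
 [286.24 237.84]
 [281.03 171.1 ]
 [285.28 235.16]]
189 [48.0, 55.0, 78.0, 88.0, 87.0, 82.0, 68.0, 56.0, 53.0, 53.0, 53.0, 53.0]
195 [54.0, 48.0, 66.0, 91.0, 98.0, 87.0, 72.0, 57.0, 52.0, 53.0, 52.0, 52.0]
201 [66.0, 45.0, 60.0, 90.0, 97.0, 88.0, 79.0, 64.0, 55.0, 53.0, 53.0, 53.0]
207 [77.0, 51.0, 52.0, 73.0, 89.0, 91.0, 85.0, 71.0, 59.0, 55.0, 54.0, 55.0]
213 [91.0, 56.0, 44.0, 63.0, 95.0, 100.0, 87.0, 74.0, 60.0, 54.0, 53.0, 53.0]
219 [109.0, 67.0, 44.0, 54.0, 78.0, 88.0, 85.0, 79.0, 64.0, 53.0, 50.0, 49.0]
225 [117.0, 82.0, 52.0, 48.0, 67.0, 92.0, 97.0, 86.0, 71.0, 57.0, 52.0, 51.0]
```

Run:
```python
from h import *
a=cv2.imread('pics/top0.png').astype(int);b=cv2.imread('pics/top10.png').astype(int)
# slab/chisel shift before->after, by phase correlation
A=cv2.cvtColor(a[145:268,190:268].astype(np.uint8),6).astype(np.float32);B=cv2.cvtColor(b[145:268,190:268].astype(np.uint8),6).astype(np.float32)
print(cv2.phaseCorrelate(A,B))
for r in ((165,215,490,530),(175,265,95,180)):
    A,B=[cv2.cvtColor(q[r[0]:r[1],r[2]:r[3]].astype(np.uint8),6).astype(np.float32) for q in(a,b)];print(cv2.phaseCorrelate(A,B))
print(ctrl.get_obs()['force'],ctrl.hand_in())
```

```text
((-0.011506741965625622, 0.4980658645731566), 1.0018508125305177)
((0.01991625152692933, 0.09763627915364737), 0.9448428115844727)
((0.006140240482899628, 0.006172111885632603), 0.9758009046389733)
the job is handed in; nothing more can be done
[0.55696083 0.74541497 0.35361204] None
```

I pushed the packer along the bench and slid it under the slab from the red-lined side. The job is handed in at about 19 s of the 67 s allowed; no verdict is reported.

I used two pushes with the fingers spread:
1. **Sideways:** I pushed the packer onto the passage's centreline. This also turned it square to the bearers.
2. **Straight in:** I pushed it between the bearers to the slab's edge, then drew the arm clear. The wrist force readings after each push stayed under about 20 N.

Last checks, from the top camera, good to about 2 mm:
- **Trailing edge:** it stands about 2.6 mm outside the slab's red-lined edge. It is not exactly flush, but the limit is 8 mm.
- **Centring:** the packer is within about 2 mm of midway between the bearers (limit 14 mm).
- **Angle:** its trailing edge looks parallel to the slab's edge, to a fraction of a degree.
- **Slab and chisel:** comparing pictures from before and after gave a shift of about half a pixel (roughly 1 mm). That may only be a lighting or shadow change.
- **Offcut and try square:** no movement beyond 0.1 pixel.

I could not see the packer's height or tilt once it was under the slab. It lay flat when last measured before going in.

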